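# Switch the workshop dust extraction over to another port

## Task

Switch the dust extraction over from the slot-shaped port to the wide round port: first push the wide round port's blast gate fully open by its upright tab, and only then push the slot-shaped port's gate fully shut. Push gently with the fingertips and never take a tab between the fingers; leave the small round port's gate shut and the other things on the bench where they stand.

Things in the scene. Friction and masses are not known exactly. Their poses are not given: they have to be found in the camera images.
- manifold: plywood plenum box of the dust extraction, fixed to the bench, 130 mm (its x) x 560 mm (its y) x 60 mm high; origin: centre of its underside, on the bench; its x axis points away from the robot. A grey pipe leaves its back. Three aluminium blast gates stand in a row on its top, 180 mm apart along its y, in an order that varies
- wide_gate: fixed housing of the gate of the wide round port: an open round pipe stub of 56 mm bore, its rim 40 mm above the origin; the flat housing is 90 mm (x) x 110 mm (y) x 14 mm high; origin: centre of its underside, on the plenum's top, 60 mm above the bench; x away from the robot, z up. Its 78 mm wide steel blade slides out towards the robot (-x) to open
- wide_slide (a joint): how far the blade of the wide gate is drawn out, in m: 0 fully shut, 0.060 fully open; hard stop at both ends; about 2.5 N of sliding friction, no spring; starts shut or up to 8 mm open
- wide_tab (a point): centre of the upright black tab at the robot-side end of the wide gate's blade; axes as the housing's. Tab: 8 mm (x) x 60 mm (y) x 45 mm tall; its foot, the blade's top, is 22.5 mm below. It lies 30 mm above the housing's origin and 105 mm + joint value along its -x: 56 mm (shut) to 116 mm (open) free to the housing. Push its far face to open, its robot-side face to shut
- slot_gate: fixed housing of the gate of the slot-shaped (rectangular) port: a rectangular stub, 34 mm along its x by 66 mm along its y, its rim 40 mm above the origin; the flat housing is 90 mm (x) x 110 mm (y) x 14 mm high; origin: centre of its underside, on the plenum's top, 60 mm above the bench; x away from the robot, z up. Its 78 mm wide steel blade slides out towards the robot (-x) to open
- slot_slide (a joint): how far the blade of the slot gate is drawn out, in m: 0 fully shut, 0.060 fully open; hard stop at both ends; about 2.5 N of sliding friction, no spring; starts 45 to 60 mm open
- slot_tab (a point): centre of the upright black tab at the robot-side end of the slot gate's blade; axes as the housing's. Tab: 8 mm (x) x 60 mm (y) x 45 mm tall; its foot, the blade's top, is 22.5 mm below. It lies 30 mm above the housing's origin and 105 mm + joint value along its -x: 56 mm (shut) to 116 mm (open) free to the housing. Push its far face to open, its robot-side face to shut
- small_gate: fixed housing of the gate of the small round port: an open round pipe stub of 30 mm bore, its rim 40 mm above the origin; the flat housing is 90 mm (x) x 110 mm (y) x 14 mm high; origin: centre of its underside, on the plenum's top, 60 mm above the bench; x away from the robot, z up. Its 78 mm wide steel blade slides out towards the robot (-x) to open
- small_slide (a joint): how far the blade of the small gate is drawn out, in m: 0 fully shut, 0.060 fully open; hard stop at both ends; about 2.5 N of sliding friction, no spring; starts shut (0) and is to stay so
- small_tab (a point): centre of the upright black tab at the robot-side end of the small gate's blade; axes as the housing's. Tab: 8 mm (x) x 60 mm (y) x 45 mm tall; its foot, the blade's top, is 22.5 mm below. It lies 30 mm above the housing's origin and 105 mm + joint value along its -x: 56 mm (shut) to 116 mm (open) free to the housing. Push its far face to open, its robot-side face to shut
- glue: upright white glue bottle, orange cap, 40 mm across, 120 mm tall, stands on the bench in front of the plenum between two gates' lanes; origin: centre of its underside; leave it alone
- wax_tin: upright steel tin with a paper band, 50 mm across, 60 mm tall, on the bench in front of the plenum between two lanes; origin: centre of its underside; leave it alone
- screw_jar: glass jar with a steel cap, 42 mm across, 55 mm tall, stands on top of the plenum (60 mm up) between two gates; origin: centre of its underside; leave it alone
- screwdriver: screwdriver with a green handle, lying on the bench in front of the gates; origin: in the tool, on the bench; leave it alone
- offcut: softwood offcut 120 x 45 x 35 mm lying on the bench; origin: centre of its underside; leave it alone
- tape_measure: yellow tape measure 65 x 35 x 60 mm standing on the bench; origin: centre of its underside; leave it alone
- mug: white mug, 80 mm across, 90 mm tall, on the bench; origin: centre of its underside; leave it alone

How it is judged:
By the outcome, as a careful person would: the job done as asked, in the order asked, and still so for the second after the job is handed in, with the robot touching nothing.
It also fails if it takes over 48 s, if anything falls off the work surface, if the arm or the gripper's body presses on something with over 40 N, if the wrist force passes 120 N, or if a joint passes its speed limit or range.

## Robot

A 6-joint arm with a two-finger parallel gripper is mounted at the origin on the work surface. World frame = base frame: x ahead of the robot, y to its left, z up, the work surface at z = 0. Lengths are in m, angles in degrees, forces in N, time in s.
With the tool pointing down it reaches from about 0.4 to 0.825 m from the base axis. Payload 7 kg.
Tool frame: the origin (TCP) lies midway between the tips of the shut fingers; the grasp point (between the pads) lies 19 mm behind it; z points along the fingers, y is the direction in which the jaws open and shut (so a half turn about z gives the same grasp; the last joint's range is limited). The gripper opens to 88 mm and grips with 3 to 60 N. Pads are 19 mm wide; open, the fingers measure 130 mm over their backs; the gripper's body (78 mm by 193 mm) begins 47 mm behind the grasp point.
Start: joints at [84.173, 20.546, 0.682, 0, -70.136, -16.507], TCP at [0.257, 0.624, 0.227] pointing down, gripper open.
Joint ranges: [-176.03, 176.03], [-82.01, 121.73], [-58.28, 71.71], [-173.87, 95.51], [-174.79, -0.11], [-173.66, 173.66]. Speed limits (degrees/s): [136.94, 136.94, 172.46, 180, 180, 180].

## Interface

Orientations are given as [roll, pitch, yaw] about the fixed x, y, z axes, in that order (R = Rz(yaw) Ry(pitch) Rx(roll)).
In Python, from plant import r gives the robot as it stands. The module is installed in compiled form; this text tells all that it offers.
- The arm moves only by the tool send_rows, never from a script. Its argument "motion" is a list of rows, each an object with "travel": the shift along the tool's x, y, z in m, a list of three; "spin": the turn about the tool's z in degrees. In form: [{"travel": [tx, ty, tz], "spin": spin}, ...]. A call has 1 to 5 rows; each row shifts and turns the pose as measured when the row begins, along the tool's axes as they then stand; what a row does not reach is not made up. A row lasts 1/12 s, in which the tool goes at most 41.7 mm and 7.16 degrees, less where a joint would pass 70% of its speed; a pose out of reach is approached as far as the arm can. A call is refused whole if a number of a shift passes 0.0417 or a number of a turn 7.16, either way. A call with a gripper value outside its range is refused whole. "gripper" is the gripper command: -1 is shut, 1 is fully open, values between are in proportion, set as the call begins (left out, the last holds). The fingers move at their own pace and stop on an object; "squeeze" is the grip in N (left out, the last holds). Time passes only in rows, so rows that do not move let the fingers close. It gives the time, the measured TCP pose, the force and the opening at its end, in the units of the state.
- r.get_state(): the state, without advancing time (a new reading comes with each control period).
- r.capture(name): name is "scene" or "side" or "wrist"; returns (picture, depth): 480x640x3 uint8, blue, green, red; 480x640 float32, m along the optical axis (not along the pixel's ray), 0 where there is no reading.
- r.get_calibration(name): a dict with "fov_y" (degrees; the focal length in pixels is half the picture's height over the tangent of half this angle, whatever the lens; pixels are square), "cx", "cy" (the principal point, pixels), "k1" (the pictures are not rectified: a ray, as slopes to the right and down, at radius r is drawn at 1 + k1 r^2 times it, then the intrinsics apply), "origin" and "orientation" of the camera in the world. Camera axes: x right, y down, z forward; pixel columns grow to the right and rows downward; lengths in m; the calibration is good to about 2 mm. A picture is of the moment at which its call begins: read the wrist's pose just before it. get_calibration takes no time and is no camera call; for the wrist camera it gives the pose at the moment of the call.
- r.close_job(): hands the job in, once; it reports no verdict.
Trained networks look in the newest picture that a camera, given by its name, has taken for a name from the list of things; names that differ only in an ending like _2 or _b are one class to them, and where a whole thing is asked for, a point or a joint stands for the part that bears it (a point fixed in the world has none). Each returns a list of dicts, best first, with "conf" (0 to 1); they miss things now and then, are a little off and sometimes report something else, mostly with a low value. They report only what shows in the picture. A call takes as long as a camera call.
- r.boxes_of(camera, target): "at" ([x, y, z] in m, in the coordinates of the camera as it stood for that picture, good to about 4 mm: the middle of the surface that is visible of it).
- r.pinpoint(camera, target): "at" ([x, y, z] in m, in the coordinates of the camera as it stood for that picture, good to about 4 mm: a listed point, or the origin of a listed thing).
The state is a dict: "time_s": time; "joints": joint angles; "qd": joint speeds; "joint_torque": joint torques, N m; "tcp_pos": TCP position; "eef_rot": TCP orientation; "contact_force": force on the tool from outside, world axes, zero at the start; "moment": the same for the moment, N m; "gripper_width": finger opening in m.
Only numpy, scipy, OpenCV 4.12 (cv2) and the standard library are available. Lean on these libraries where they do the work, as an engineer would, in place of code of your own. Each camera call takes 0.05 s, during which the arm holds its last target. There are 200 camera calls.

## Working session

There is one attempt and no reset: what is moved stays moved. The work goes in short steps, Python scripts to look and compute and a tool call to move; the robot and the scene stay as the last step left them, time stands still between calls to the robot, and variables do not carry over. Pictures are saved under pics/ and viewed, about 8 in all and at most 12, crops included, and the job is handed in when it is done.

Besides the shell and the picture viewer there is one more tool, called after "Emit:" as name([rows], argument=value, ...), one row to a line, values as JSON. send_rows: Moves the arm, as the interface text tells. Its arguments: {"type":"object","properties":{"motion":{"type":"array"},"gripper":{"type":"number"},"squeeze":{"type":"number"}},"required":["motion"]}

```bash
mkdir -p pics; cat > h.py <<'E'
import numpy as np, cv2
from scipy.spatial.transform import Rotation as R
from plant import r
def cam(n):
    c=r.get_calibration(n); return c
def toW(c,p):
    o=c["orientation"]; 
    return R.from_euler('xyz',o,degrees=True).apply(p)+np.array(c["origin"])
E
python3 - <<'E'
from h import *
s=r.get_state(); print({k:np.round(v,3) for k,v in s.items() if k in("time_s","tcp_pos","eef_rot","contact_force","gripper_width")})
for n in("scene","side"):
    c=cam(n); print(c)
    p,d=r.capture(n); cv2.imwrite(f"pics/{n}0.png",p); np.save(f"{n}0.npy",d)
    for t in("manifold","wide_gate","slot_gate","small_gate","wide_tab","slot_tab","small_tab","glue","wax_tin","screw_jar"):
        print(n,t,[(np.round(toW(c,a["at"]),3).tolist(),round(a["conf"],2)) for a in r.pinpoint(n,t)[:2]])
E
```

```text
{'time_s': np.float64(0.0), 'tcp_pos': array([0.256, 0.624, 0.226]), 'eef_rot': array([ 1.79906e+02, -8.00000e-03, -2.23410e+01]), 'contact_force': array([ 0.169,  0.433, -0.679]), 'gripper_width': np.float64(0.088)}
{'fov_y': 52.86114388938708, 'cx': 316.3850876036859, 'cy': 235.539020987011, 'k1': -0.04336675295608846, 'origin': array([ 1.2781799 , -0.49267755,  0.85380594]), 'orientation': array([-131.56151816,   -0.96553992,   54.10814293])}
scene manifold [([0.714, -0.055, 0.003], 0.65)]
scene wide_gate [([0.712, -0.233, 0.06], 0.56)]
scene slot_gate [([0.716, 0.123, 0.062], 0.65)]
scene small_gate [([0.71, -0.053, 0.065], 0.58)]
scene wide_tab [([0.597, -0.227, 0.09], 0.97)]
scene slot_tab [([0.558, 0.131, 0.091], 0.96)]
scene small_tab [([0.607, -0.052, 0.091], 0.91), ([0.636, 0.337, 0.001], 0.32)]
scene glue [([0.594, 0.039, 0.002], 0.73)]
scene wax_tin [([0.579, -0.132, 0.004], 0.68)]
scene screw_jar [([0.721, -0.152, 0.06], 0.69)]
{'fov_y': 50.92356374329104, 'cx': 318.33490211569614, 'cy': 239.11528621089843, 'k1': -0.07012089950712974, 'origin': array([-0.02059458, -0.94038588,  0.75074952]), 'orientation': array([-120.29365972,   -1.46235532,  -29.35773681])}
side manifold [([0.716, -0.056, 0.003], 0.96), ([0.593, 0.036, 0.001], 0.57)]
side wide_gate [([0.708, -0.238, 0.053], 0.84)]
side slot_gate [([0.715, 0.128, 0.062], 0.61)]
side small_gate [([0.708, -0.06, 0.061], 0.64)]
side wide_tab [([0.598, -0.236, 0.091], 0.94)]
side slot_tab [([0.557, 0.131, 0.091], 0.76)]
side small_tab [([0.605, -0.052, 0.09], 0.74)]
side glue [([0.593, 0.035, -0.003], 0.56)]
side wax_tin [([0.58, -0.134, 0.004], 0.64)]
side screw_jar [([0.721, -0.146, 0.058], 0.61)]
```

View pics/scene0.png

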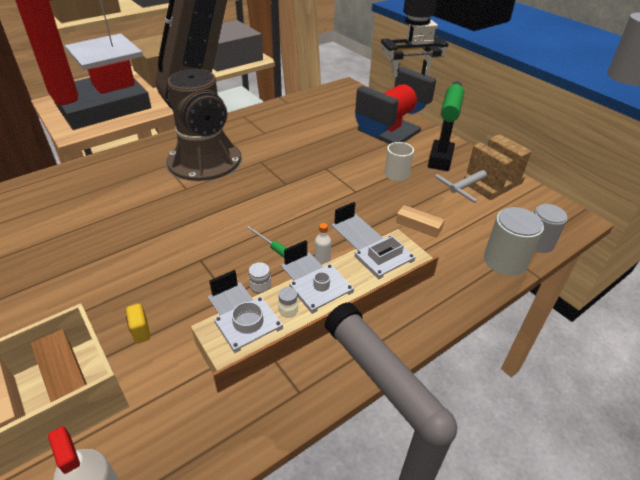

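View pics/side0.png

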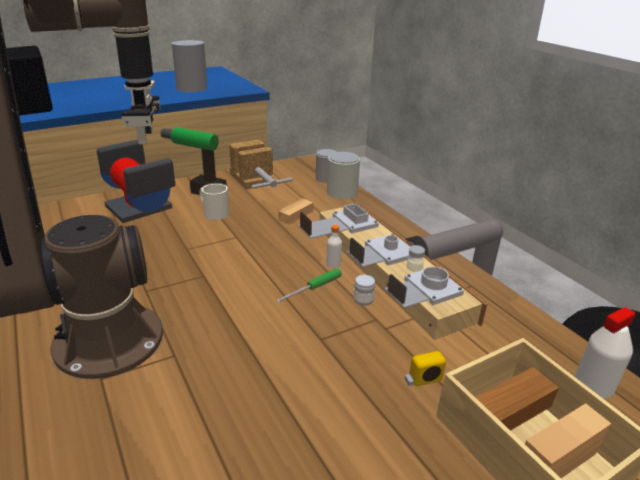

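Wide is at the robot's right (y≈-0.235), small in the middle and slot at the left (y≈0.13). The pictures agree with the networks. Next I check heights along the path with the stored depth.

```bash
cat >> h.py <<'E'
def cloud(c,d):
    h,w=d.shape; f=h/2/np.tan(np.radians(c["fov_y"]/2))
    K=np.array([[f,0,c["cx"]],[0,f,c["cy"]],[0,0,1]])
    v,u=np.nonzero(d>0)
    q=cv2.undistortPoints(np.stack([u,v],1).astype(np.float64)[:,None],K,np.array([c["k1"],0,0,0.]))[:,0]
    z=d[v,u]; return toW(c,np.c_[q*z[:,None],z])
E
python3 - <<'E'
from h import *
H=np.full((16,24),-1.)
P=np.vstack([cloud(cam(n),np.load(n+"0.npy")) for n in("scene","side")])
for x,y,z in P:
    i=int(np.floor(x/.05)); j=int(np.floor((y+.4)/.05))
    if 4<=i<16 and 0<=j<24 and z<.6: H[i,j]=max(H[i,j],z)
print("y",[round(-.4+.05*j,2) for j in range(24)])
for i in range(4,16): print(round(i*.05,2),(H[i]*1000).astype(int).tolist())
# tabs: points with z in .08-.118
for n in("scene","side"):
    Q=cloud(cam(n),np.load(n+"0.npy"))
    for nm,x,y in(("wide",.598,-.232),("slot",.558,.131),("small",.606,-.052)):
        m=(abs(Q[:,0]-x)<.02)&(abs(Q[:,1]-y)<.045)&(Q[:,2]>.08)&(Q[:,2]<.125)
        q=Q[m]; print(n,nm,m.sum(),np.round(np.percentile(q,[3,50,97],axis=0),4).tolist(), "slope dx/dy",np.round(np.polyfit(q[:,1],q[:,0],1)[0],3))
E
```

```text
y [-0.4, -0.35, -0.3, -0.25, -0.2, -0.15, -0.1, -0.05, 0.0, 0.05, 0.1, 0.15, 0.2, 0.25, 0.3, 0.35, 0.4, 0.45, 0.5, 0.55, 0.6, 0.65, 0.7, 0.75]
0.2 [5, 6, 5, 5, 5, 6, 4, 5, 5, 5, 5, 5, 6, 6, 6, 7, 6, 187, 338, 599, 574, 301, 191, 185]
0.25 [5, 5, 4, 4, 5, 5, 5, 6, 6, 6, 5, 6, 5, 6, 7, 5, 5, 185, 338, 599, 598, 458, 339, 187]
0.3 [5, 4, 5, 6, 4, 5, 6, 5, 5, 5, 6, 5, 6, 6, 6, 8, 6, 7, 188, 569, 597, 395, 337, 209]
0.35 [4, 4, 5, 5, 6, 5, 18, 5, 5, 6, 5, 7, 6, 5, 7, 6, 94, 95, 74, 7, 217, 223, 222, 209]
0.4 [4, 4, 4, 5, 5, 6, 19, 17, 5, 6, 5, 5, 6, 5, 6, 7, 96, 94, 92, 217, 223, 222, 217, 5]
0.45 [5, 5, 5, 4, 4, 5, 20, 27, 6, 5, 6, 6, 6, 6, 6, 7, 94, 95, 7, 221, 222, 204, 7, 4]
0.5 [60, 4, 5, 5, 4, 4, 4, 28, 5, 5, 5, 2, 5, 6, 7, 6, 7, 68, 6, 39, 7, 8, 2, 4]
0.55 [57, 4, 115, 115, 70, 64, 96, 26, 122, 112, 116, 115, 6, 37, 40, 5, 7, 70, 5, 133, 134, 134, 135, 2]
0.6 [5, 64, 112, 116, 72, 63, 116, 117, 125, 78, 73, 73, 5, 36, 41, 40, 6, 77, 78, 132, 134, 135, 135, 1]
0.65 [5, 64, 102, 103, 116, 81, 101, 101, 76, 103, 102, 98, 64, 5, 41, 40, 6, 71, 7, 134, 135, 134, 135, 5]
0.7 [6, 65, 104, 103, 119, 118, 105, 103, 74, 104, 104, 103, 64, 5, 6, 6, 6, 6, 6, 6, 6, 7, 7, 9]
0.75 [64, 68, 76, 77, 77, 80, 82, 80, 74, 80, 79, 79, 69, 6, 7, 6, 7, 5, 4, 4, 5, 6, 9, 8]
scene wide 364 [[0.5962, -0.2601, 0.0814], [0.6013, -0.2326, 0.1], [0.6044, -0.2034, 0.1146]] slope dx/dy 0.039
scene slot 245 [[0.5568, 0.1014, 0.0817], [0.5622, 0.1283, 0.1012], [0.5654, 0.1574, 0.115]] slope dx/dy 0.046
scene small 312 [[0.6043, -0.0804, 0.0811], [0.611, -0.0532, 0.1], [0.6138, -0.0223, 0.1146]] slope dx/dy 0.047
side wide 268 [[0.5925, -0.2638, 0.0809], [0.5951, -0.2388, 0.0992], [0.6003, -0.2074, 0.1139]] slope dx/dy 0.002
side slot 151 [[0.5527, 0.0955, 0.0815], [0.5558, 0.1214, 0.0988], [0.5614, 0.1541, 0.1126]] slope dx/dy 0.013
side small 198 [[0.6015, -0.0856, 0.0814], [0.6042, -0.0597, 0.0992], [0.6108, -0.0271, 0.1126]] slope dx/dy 0.017
```

Emit:
send_rows([
  {"travel":[0,0,-0.04],"spin":-7},
  {"travel":[0,0,-0.04],"spin":-7},
  {"travel":[0,0,-0.04],"spin":-7},
  {"travel":[0,0,0],"spin":0},
], gripper=-1)

```text
time_s: 1.43
tcp_pos: [0.2565, 0.6224, 0.3474]
eef_rot: [179.5, 0.1, -0.6]
contact_force: [0.3, -0.3, 0.9]
gripper_width: 0.0661
```

Emit:
send_rows([
  {"travel":[0.016,0.038,0],"spin":0},
  {"travel":[0.016,0.038,0],"spin":0},
  {"travel":[0.016,0.038,0],"spin":0},
  {"travel":[0.016,0.038,0],"spin":0},
  {"travel":[0.016,0.038,0],"spin":0},
])

```text
time_s: 1.85
tcp_pos: [0.3338, 0.4337, 0.347]
eef_rot: [179.6, 0.0, -0.2]
contact_force: [0.8, 0.0, 0.8]
gripper_width: 0.0333
```

Emit:
send_rows([
  {"travel":[0.016,0.038,0],"spin":0},
  {"travel":[0.016,0.038,0],"spin":0},
  {"travel":[0.016,0.038,0],"spin":0},
  {"travel":[0.016,0.038,0],"spin":0},
  {"travel":[0.016,0.038,0],"spin":0},
])

```text
time_s: 2.27
tcp_pos: [0.4115, 0.2403, 0.349]
eef_rot: [179.9, -0.1, -0.3]
contact_force: [1.7, 0.6, -0.0]
gripper_width: 0.0023
```

Emit:
send_rows([
  {"travel":[0.016,0.038,0],"spin":0},
  {"travel":[0.016,0.038,0],"spin":0},
  {"travel":[0.016,0.038,0],"spin":0},
  {"travel":[0.016,0.038,0],"spin":0},
  {"travel":[0.016,0.038,0],"spin":0},
])

```text
time_s: 2.68
tcp_pos: [0.4888, 0.0467, 0.3515]
eef_rot: [-179.8, -0.5, -0.3]
contact_force: [2.1, 0.5, 0.4]
gripper_width: 0.0004
```

Emit:
send_rows([
  {"travel":[0.016,0.038,0],"spin":0},
  {"travel":[0.016,0.038,0],"spin":0},
  {"travel":[0.016,0.038,0],"spin":0},
  {"travel":[0.016,0.038,0],"spin":0},
  {"travel":[0.016,0.038,0],"spin":0},
])

```text
time_s: 3.1
tcp_pos: [0.566, -0.147, 0.3534]
eef_rot: [-179.7, -0.9, -0.5]
contact_force: [1.6, 1.6, 0.2]
gripper_width: 0.0006
```

Emit:
send_rows([
  {"travel":[0.022,0.029,0],"spin":0},
  {"travel":[0.022,0.029,0.01],"spin":0},
  {"travel":[0.022,0.028,0.01],"spin":0},
  {"travel":[0,0,0.035],"spin":0},
  {"travel":[0,0,0.035],"spin":0},
])

```text
time_s: 3.52
tcp_pos: [0.6405, -0.2493, 0.2686]
eef_rot: [180.0, -1.7, -1.1]
contact_force: [1.2, -0.3, -1.0]
gripper_width: 0.0001
```

```bash
python3 - <<'E'
from h import *
s=r.get_state(); print(np.round(s["tcp_pos"],4),np.round(s["eef_rot"],1))
for n in("wrist","scene"):
    c=cam(n); p,d=r.capture(n); cv2.imwrite(f"pics/{n}1.png",p)
    for t in("wide_gate","wide_tab"):
        print(n,t,[(np.round(toW(c,a["at"]),3).tolist(),round(a["conf"],2)) for a in r.pinpoint(n,t)[:2]])
    if n=="wrist":
        Q=cloud(c,d); m=(abs(Q[:,0]-.598)<.02)&(abs(Q[:,1]+.232)<.045)&(Q[:,2]>.08)&(Q[:,2]<.125)
        q=Q[m]; print(m.sum()); 
        if len(q): print(np.round(np.percentile(q,[3,50,97],axis=0),4).tolist())
E
```

```text
[ 0.6405 -0.2493  0.2686] [180.   -1.7  -1.1]
wrist wide_gate [([0.708, -0.232, 0.055], 0.74)]
wrist wide_tab [([0.595, -0.229, 0.088], 0.64)]
1010
[[0.595, -0.2599, 0.0814], [0.6008, -0.2362, 0.1035], [0.6021, -0.2044, 0.1115]]
scene wide_gate [([0.708, -0.235, 0.061], 0.8), ([0.722, -0.151, 0.059], 0.7)]
scene wide_tab [([0.599, -0.224, 0.091], 0.67), ([0.41, 0.461, -0.002], 0.42)]
```

View pics/wrist1.png

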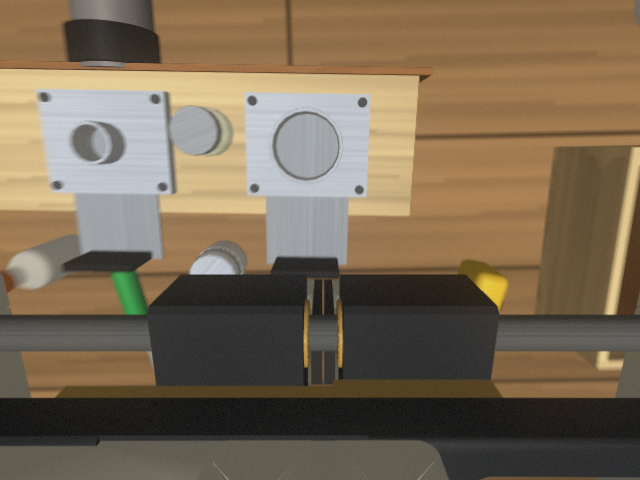

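Emit:
send_rows([
  {"travel":[-0.006,-0.008,0.03],"spin":0},
  {"travel":[-0.005,-0.007,0.03],"spin":0},
  {"travel":[0,0,0.03],"spin":0},
  {"travel":[0,0,0.01],"spin":0},
  {"travel":[0,0,0],"spin":0},
])

```text
time_s: 4.23
tcp_pos: [0.6405, -0.2306, 0.188]
eef_rot: [179.6, -3.4, -0.6]
contact_force: [-0.5, 0.9, 0.8]
gripper_width: 0.0008
```

Emit:
send_rows([
  {"travel":[-0.004,0.001,0.02],"spin":0},
  {"travel":[-0.004,0.001,0.02],"spin":0},
  {"travel":[-0.003,0,0.02],"spin":0},
  {"travel":[0,0,0.008],"spin":0},
  {"travel":[0,0,0],"spin":0},
])

```text
time_s: 4.65
tcp_pos: [0.6422, -0.2336, 0.1337]
eef_rot: [179.3, -4.5, -0.3]
contact_force: [-0.6, -0.3, -0.1]
gripper_width: 0.0005
```

Emit:
send_rows([
  {"travel":[-0.005,0,0.014],"spin":0},
  {"travel":[-0.005,0,0.014],"spin":0},
  {"travel":[-0.004,0,0.014],"spin":0},
  {"travel":[0,0,0.004],"spin":0},
  {"travel":[0,0,0],"spin":0},
])

```text
time_s: 5.07
tcp_pos: [0.6405, -0.2354, 0.099]
eef_rot: [179.1, -5.5, -0.1]
contact_force: [0.7, 0.0, 0.7]
gripper_width: 0.0006
```

Emit:
send_rows([
  {"travel":[-0.015,0,0.005],"spin":0},
  {"travel":[-0.01,0,0.002],"spin":0},
  {"travel":[-0.01,0,0],"spin":0},
  {"travel":[-0.01,0,0],"spin":0},
])

```text
time_s: 5.4
tcp_pos: [0.6024, -0.2361, 0.0945]
eef_rot: [178.9, -6.2, 0.0]
contact_force: [3.5, 1.7, -1.1]
gripper_width: 0.0002
```

Emit:
send_rows([
  {"travel":[-0.01,0,0],"spin":0},
  {"travel":[-0.01,0,0],"spin":0},
  {"travel":[-0.008,0,0],"spin":0},
])

```text
time_s: 5.65
tcp_pos: [0.5754, -0.2357, 0.0946]
eef_rot: [178.9, -6.6, 0.1]
contact_force: [3.3, 2.2, 0.3]
gripper_width: 0.0004
```

Emit:
send_rows([
  {"travel":[-0.006,0,0],"spin":0},
  {"travel":[-0.005,0,0],"spin":0},
])

```text
time_s: 5.82
tcp_pos: [0.5637, -0.2356, 0.0946]
eef_rot: [178.9, -6.8, 0.1]
contact_force: [1.9, 2.2, 2.0]
gripper_width: 0.0001
```

Emit:
send_rows([
  {"travel":[-0.004,0,0],"spin":0},
  {"travel":[-0.003,0,0],"spin":0},
])

```text
time_s: 5.98
tcp_pos: [0.5579, -0.2356, 0.0949]
eef_rot: [178.8, -7.0, 0.1]
contact_force: [14.6, 2.4, -7.2]
gripper_width: 0.0004
```

Emit:
send_rows([
  {"travel":[-0.003,0,0],"spin":0},
])

```text
time_s: 6.07
tcp_pos: [0.558, -0.2357, 0.0954]
eef_rot: [178.8, -7.4, 0.2]
contact_force: [16.2, 1.1, -10.3]
gripper_width: 0.0005
```

```bash
python3 - <<'E'
from h import *
s=r.get_state(); print(np.round(s["tcp_pos"],4),np.round(s["contact_force"],1),s["time_s"])
for n in("scene","side"):
    c=cam(n); p,d=r.capture(n); cv2.imwrite(f"pics/{n}2.png",p)
    for t in("wide_gate","wide_tab"):
        print(n,t,[(np.round(toW(c,a["at"]),3).tolist(),round(a["conf"],2)) for a in r.pinpoint(n,t)[:2]])
    if 1:
        Q=cloud(c,d); m=(abs(Q[:,0]-.545)<.02)&(abs(Q[:,1]+.232)<.045)&(Q[:,2]>.08)&(Q[:,2]<.125)
        print(m.sum(),np.round(np.percentile(Q[m],[3,50,97],axis=0),4).tolist())
E
```

```text
[ 0.558  -0.2357  0.0954] [ 16.2   1.1 -10.3] 6.0667
scene wide_gate [([0.711, -0.234, 0.059], 0.97)]
scene wide_tab [([0.545, -0.227, 0.09], 0.62)]
174 [[0.5392, -0.2589, 0.0808], [0.5456, -0.2491, 0.1045], [0.5642, -0.1995, 0.1214]]
side wide_gate [([0.705, -0.237, 0.057], 0.66)]
side wide_tab [([0.543, -0.236, 0.093], 0.71)]
360 [[0.5357, -0.2617, 0.0822], [0.5389, -0.2413, 0.1058], [0.5595, -0.2066, 0.123]]
```

Wide gate is at its stop: no further travel at 16 N. Now back off and lift.

Emit:
send_rows([
  {"travel":[0.012,0,0],"spin":0},
  {"travel":[0.012,0,0],"spin":0},
  {"travel":[0.004,0,-0.03],"spin":0},
  {"travel":[0.004,0,-0.04],"spin":0},
  {"travel":[0,0,-0.04],"spin":0},
])

```text
time_s: 6.78
tcp_pos: [0.5686, -0.2333, 0.1981]
eef_rot: [179.0, -5.6, 0.0]
contact_force: [1.9, -0.8, -0.7]
gripper_width: 0.0003
```

Emit:
send_rows([
  {"travel":[0,0,-0.04],"spin":0},
  {"travel":[-0.005,-0.03,-0.02],"spin":0},
  {"travel":[-0.005,-0.038,0],"spin":0},
  {"travel":[-0.005,-0.038,0],"spin":0},
  {"travel":[-0.005,-0.038,0],"spin":0},
])

```text
time_s: 7.2
tcp_pos: [0.5426, -0.0926, 0.2635]
eef_rot: [178.7, -5.7, -0.6]
contact_force: [0.1, 1.3, 0.3]
gripper_width: 0.0002
```

Emit:
send_rows([
  {"travel":[-0.006,-0.038,0],"spin":0},
  {"travel":[-0.006,-0.038,0],"spin":0},
  {"travel":[-0.006,-0.038,0],"spin":0},
  {"travel":[-0.006,-0.038,0],"spin":0},
  {"travel":[-0.006,-0.038,0],"spin":0},
])

```text
time_s: 7.62
tcp_pos: [0.5094, 0.1024, 0.2551]
eef_rot: [178.4, -5.4, -0.8]
contact_force: [1.8, 0.2, 0.3]
gripper_width: 0.0009
```

Emit:
send_rows([
  {"travel":[-0.008,-0.025,0.02],"spin":0},
  {"travel":[-0.006,0,0.03],"spin":0},
  {"travel":[-0.004,0,0.03],"spin":0},
])

```text
time_s: 7.87
tcp_pos: [0.5008, 0.1338, 0.1765]
eef_rot: [178.6, -5.8, -0.4]
contact_force: [0.5, 0.2, -0.5]
gripper_width: 0.0004
```

Emit:
send_rows([
  {"travel":[-0.003,0.003,0.03],"spin":0},
  {"travel":[-0.003,0.003,0.03],"spin":0},
  {"travel":[0,0,0.015],"spin":0},
])

```text
time_s: 8.12
tcp_pos: [0.4985, 0.1245, 0.0954]
eef_rot: [178.3, -5.4, -0.2]
contact_force: [-1.2, 0.0, -0.4]
gripper_width: 0.0008
```

```bash
python3 - <<'E'
from h import *
s=r.get_state(); print(np.round(s["tcp_pos"],4),np.round(s["eef_rot"],1),s["time_s"])
for n in("scene","side"):
    c=cam(n); p,d=r.capture(n); cv2.imwrite(f"pics/{n}3.png",p)
    for t in("slot_gate","slot_tab"):
        print(n,t,[(np.round(toW(c,a["at"]),3).tolist(),round(a["conf"],2)) for a in r.pinpoint(n,t)[:2]])
a=cv2.imread("pics/scene3.png")[160:380,180:460]; b=cv2.imread("pics/side3.png")[160:380,250:530]
cv2.imwrite("pics/m3.png",cv2.resize(np.vstack([a,b]),None,fx=1.35,fy=1.35))
E
```

```text
[0.4985 0.1245 0.0954] [178.3  -5.4  -0.2] 8.1167
scene slot_gate [([0.715, 0.125, 0.063], 0.74)]
scene slot_tab [([0.558, 0.13, 0.091], 0.66)]
side slot_gate [([0.717, 0.124, 0.065], 0.6), ([0.478, -0.042, -0.0], 0.45)]
side slot_tab [([0.557, 0.132, 0.088], 0.57), ([0.706, -0.06, 0.061], 0.32)]
```

View pics/m3.png

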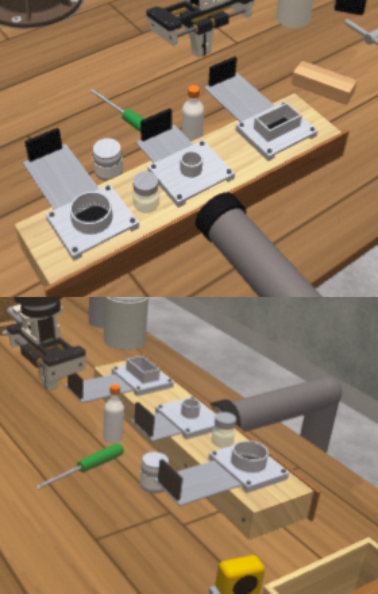

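Picture: wide blade drawn right out, stub dark; small gate shut; fingers stand robot-side of the slot tab. Push it shut.

Emit:
send_rows([
  {"travel":[0.015,-0.002,0.006],"spin":0},
  {"travel":[0.015,-0.001,0.005],"spin":0},
  {"travel":[0.01,0,0.002],"spin":0},
  {"travel":[0.01,0,0.001],"spin":0},
])

```text
time_s: 8.75
tcp_pos: [0.5551, 0.1306, 0.0975]
eef_rot: [178.8, -6.1, -0.2]
contact_force: [-3.5, -0.4, -2.3]
gripper_width: 0.0006
```

Emit:
send_rows([
  {"travel":[0.01,0,0.001],"spin":0},
  {"travel":[0.01,0,0.001],"spin":0},
  {"travel":[0.01,0,0.001],"spin":0},
])

```text
time_s: 9.0
tcp_pos: [0.5857, 0.1295, 0.0981]
eef_rot: [178.8, -6.0, -0.3]
contact_force: [-3.9, 0.7, -3.3]
gripper_width: 0.0004
```

Stop expected near x≈0.597.

Emit:
send_rows([
  {"travel":[0.005,0,0.001],"spin":0},
  {"travel":[0.004,0,0],"spin":0},
])

```text
time_s: 9.17
tcp_pos: [0.5969, 0.1291, 0.0982]
eef_rot: [178.8, -6.0, -0.3]
contact_force: [-3.3, 0.4, -2.4]
gripper_width: 0.0003
```

Emit:
send_rows([
  {"travel":[0.004,0,0],"spin":0},
])

```text
time_s: 9.25
tcp_pos: [0.5994, 0.1287, 0.098]
eef_rot: [178.8, -5.8, -0.4]
contact_force: [-33.3, 14.1, 21.7]
gripper_width: 0.0001
```

Emit:
send_rows([
  {"travel":[0.003,0,0],"spin":0},
])

```text
time_s: 9.33
tcp_pos: [0.5992, 0.1286, 0.0979]
eef_rot: [178.7, -5.4, -0.5]
contact_force: [-30.2, 12.0, 19.8]
gripper_width: 0.0005
```

Emit:
send_rows([
  {"travel":[-0.012,0,0],"spin":0},
  {"travel":[-0.02,0,0],"spin":0},
  {"travel":[-0.01,0,-0.03],"spin":0},
  {"travel":[0,0,-0.04],"spin":0},
  {"travel":[0,0,-0.04],"spin":0},
])

```text
time_s: 9.75
tcp_pos: [0.5444, 0.1309, 0.1998]
eef_rot: [178.4, -5.0, -0.4]
contact_force: [1.7, -0.2, 0.4]
gripper_width: 0.0005
```

Emit:
send_rows([
  {"travel":[-0.02,0,-0.03],"spin":0},
  {"travel":[-0.02,0,0],"spin":0},
  {"travel":[0,0,0],"spin":0},
])

```text
time_s: 10.0
tcp_pos: [0.507, 0.1353, 0.2397]
eef_rot: [179.0, -6.1, -0.3]
contact_force: [-0.5, -0.8, -1.5]
gripper_width: 0.0005
```

```bash
python3 - <<'E'
from h import *
s=r.get_state(); print(np.round(s["tcp_pos"],4),s["time_s"])
for n in("scene","side"):
    c=cam(n); p,d=r.capture(n); cv2.imwrite(f"pics/{n}4.png",p)
    for t in("wide_tab","slot_tab","small_tab","glue","wax_tin","screw_jar"):
        print(n,t,[(np.round(toW(c,a["at"]),3).tolist(),round(a["conf"],2)) for a in r.pinpoint(n,t)[:1]])
    Q=cloud(c,d)
    for nm,x,y in(("wide",.543,-.232),("slot",.61,.127),("small",.606,-.052)):
        m=(abs(Q[:,0]-x)<.02)&(abs(Q[:,1]-y)<.045)&(Q[:,2]>.08)&(Q[:,2]<.125)
        print(nm,m.sum(),np.round(np.median(Q[m],axis=0),4))
a=cv2.imread("pics/scene4.png")[160:380,180:460]; b=cv2.imread("pics/side4.png")[160:380,250:530]
cv2.imwrite("pics/m4.png",cv2.resize(np.vstack([a,b]),None,fx=1.35,fy=1.35))
E
```

```text
[0.507  0.1353 0.2397] 10.0
scene wide_tab [([0.541, -0.226, 0.091], 0.86)]
scene slot_tab [([0.612, 0.128, 0.09], 0.95)]
scene small_tab [([0.412, 0.461, -0.0], 0.62)]
scene glue [([0.594, 0.036, 0.004], 0.56)]
scene wax_tin [([0.578, -0.132, 0.005], 0.97)]
scene screw_jar [([0.723, -0.15, 0.061], 0.93)]
wide 357 [ 0.5446 -0.2304  0.0998]
slot 258 [0.6169 0.1261 0.1005]
small 309 [ 0.6109 -0.0526  0.1009]
side wide_tab [([0.541, -0.232, 0.094], 0.8)]
side slot_tab [([0.613, 0.129, 0.09], 0.78)]
side small_tab [([0.608, -0.06, 0.091], 0.94)]
side glue [([0.593, 0.035, -0.001], 0.69)]
side wax_tin [([0.579, -0.136, -0.001], 0.75)]
side screw_jar [([0.722, -0.148, 0.06], 0.65)]
wide 268 [ 0.5382 -0.236   0.099 ]
slot 145 [0.6102 0.1179 0.0987]
small 200 [ 0.6038 -0.0593  0.0999]
```

View pics/m4.png

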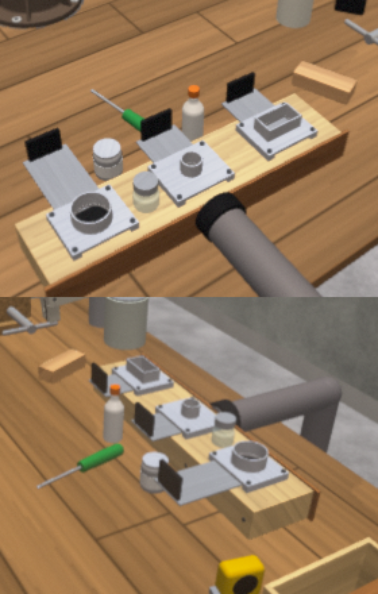

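Tabs lie on one line: the wide tab is 60 mm out relative to the shut ones. Slot and small are shut, and the other things haven't moved. Handing in.

```bash
python3 -c "
from plant import r
print(r.close_job())"
```

```text
the job is handed in; nothing more can be done
None
```

The dust extraction is switched over: I pushed the wide round port's gate fully open first, then the slot port's gate fully shut. The fingers stayed closed throughout and never held a tab. The job was handed in at about 11 s of the 48 s.

- **Wide gate:** it reached its hard stop at about 16 N. In the last pictures its tab sits 60 mm out from the line of the two shut gates, on both cameras.
- **Slot gate:** it also reached its hard stop, pressing with about 42 N total wrist force (33 N along the slide) at the end. That was firmer than the wide gate, but at the fingertips and far below the 120 N wrist limit.
- **Small gate and other items:** the small gate's tab stayed where it was. The glue, wax tin and screw jar measured unmoved within the networks' accuracy. The screwdriver, offcut and tape measure look unmoved in the pictures. The mug was not checked at the end.
- **Checks that disagreed:**
  - In the last scene picture the network put the small tab in the wrong place, near the mug. The side camera and both depth images show it where it should be.
  - The depth readings from the two cameras differ by about 6 mm in x throughout, so I relied on the spacing between tabs rather than absolute positions.
  - The tool tilted up to about 7° during the pushes, with no effect on the result.

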